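# Sieve the hazelnuts out from among the walnuts

### The job

Take the steel nut sieve by its wooden bar handle, carry it slowly, smoothly and level to just above the square white baking dish, and shake it from side to side there until all three small hazelnuts have dropped through into the dish while both large walnuts stay in the sieve. Then stand the sieve, with the walnuts in it, upright on the free worktop beside the dish and let go.

Things in the scene. Friction and masses are not known exactly. Their poses are not given: they have to be found in the camera images.
- sieve: Steel sieve box, 158 mm (x) by 110 mm (y), rim 53 mm high, 0.3 kg; origin: centre of its underside (four 12 mm feet), z up. Top of floor at z 16 mm: a solid strip along x, 50 mm wide, in the middle; at each side of it four openings of 26 mm (y) by 34 mm (x). What rolls 25 mm off the middle along y drops through: shake along y, in strokes of about 70 mm of 0.3 s or less.
- sieve_grip (a point): Middle of the sieve's wooden bar handle, 110 mm straight above the sieve's origin, same axes. The bar runs along the sieve's x: 120 mm long, 14 mm thick (y), 18 mm high (z), free all round; grip it from above, fingers closing along y. The load hangs balanced below it.
- dish: Square white ceramic baking dish, open on top, 1.5 kg, standing on the worktop. Origin: centre of its underside; x and y along its sides, z up. 200 x 200 mm outside (small lugs stick out 11 mm at the two y sides), 190 x 190 mm inside, 45 mm high, inner floor at 6 mm.
- hazelnut1_center (a point): Hazelnut 1 of 3: small brown nut, a ball of 17 mm diameter, 10 g; this point is its centre. It starts on the solid strip in the middle of the sieve. Its shell has some rolling resistance: on a level floor it stays put while the sieve is accelerated gently (below about 1 m/s2) and rolls when jerked harder.
- hazelnut2_center (a point): Hazelnut 2 of 3: small brown nut, a ball of 17 mm diameter, 10 g; this point is its centre. It starts on the solid strip in the middle of the sieve. Its shell has some rolling resistance: on a level floor it stays put while the sieve is accelerated gently (below about 1 m/s2) and rolls when jerked harder.
- hazelnut3_center (a point): Hazelnut 3 of 3: small brown nut, a ball of 17 mm diameter, 10 g; this point is its centre. It starts on the solid strip in the middle of the sieve. Its shell has some rolling resistance: on a level floor it stays put while the sieve is accelerated gently (below about 1 m/s2) and rolls when jerked harder.
- walnut1_center (a point): Walnut 1 of 2: large pale nut, a ball of 38 mm diameter, about 14 g; this point is its centre. It lies in the sieve and is too large for the openings; it may settle into one.
- walnut2_center (a point): Walnut 2 of 2: large pale nut, a ball of 38 mm diameter, about 14 g; this point is its centre. It lies in the sieve and is too large for the openings; it may settle into one.
Things that resemble listed ones, but are neither listed nor needed, are in the scene too. What is shaped like the part that bears walnut1_center but blue or turquoise is not meant.

How it is judged:
By the outcome, as a careful person would: the job done as asked, in the order asked, and still so for the second after the job is handed in, with the robot touching nothing.
It also fails if it takes over 54 s, if anything falls off the work surface, if the arm or the gripper's body presses on something with over 40 N, if the wrist force passes 120 N, or if a joint passes its speed limit or range.

### The arm

A 7-joint arm with a two-finger parallel gripper is mounted at the origin on a cart in front of the work surface, level with it; the furniture and walls round the work are solid. World frame = base frame: x ahead of the robot, y to its left, z up, the work surface at z = 0. Lengths are in m, angles in rad, forces in N, time in s.
With the tool pointing down it reaches from about 0.425 to 0.875 m from the base axis. Payload 4.7 kg.
Tool frame: the origin (TCP) lies on the centre line of the jaws, within the pads' length; the fingertips stand 14 mm ahead of it and the grasp point (between the pads) lies 5 mm behind it; z points along the fingers, y is the line along which they close (so a half turn about z gives the same grasp; the last joint's range is limited). The gripper opens to 87 mm and grips with 3 to 60 N. Pads are 19 mm wide; open, the fingers measure 117 mm over their backs; the gripper's body (75 mm by 190 mm) begins 51 mm behind the grasp point.
Start: joints at [1.145, 0.321, -0.07, 1.45, 0.023, 1.371, -0.057], TCP at [0.277, -0.588, 0.199] pointing down, gripper open.
Joint ranges: [-2.86, 2.86], [-0.3, 2.09], [-1.38, 1.24], [0.06, 2.45], [-1.56, 4.7], [0.09, 2.05], [-2.69, 2.69]. Speed limits (rad/s): [2.57, 2.57, 3.14, 3.14, 3.14, 3.14, 3.14].

### API

Orientations are given as a rotation vector (axis times angle).
In Python, from bench import * gives the robot as it stands.
- The arm moves only by the shell command python3 -m jog 'ROWS' [FORCE]. ROWS is JSON, a list of rows, each an object of numbers: "claw": the finger opening in mm, from 0 to 87; "dx", "dy", "dz": the shift along the tool's x, y, z in mm; "spin": the turn about the tool's z in degrees. In form: [{"claw": .., "dx": .., "dy": .., "dz": .., "spin": ..}, ...]. A call has 1 to 20 rows; each row is the pose to reach, as a shift and turn from the pose commanded when the call began, along the tool's axes at that moment; what a row does not reach only later rows make up. A row lasts 1/12 s, in which the tool goes at most 41.7 mm and 7.16 degrees, less where a joint would pass 70% of its speed; a pose out of reach is approached as far as the arm can. A call with a gripper value outside its range is refused whole. The fingers move at their own pace and stop on an object; FORCE is the grip in N (left out, the last holds). Time passes only in rows, so rows that repeat a pose let the fingers close. It gives the time, the measured TCP pose, the force, the opening and the grip force at its end, in the units of the state.
- get_state(): the state, without advancing time (a new reading comes with each control period).
- get_image(name): name is "scene" or "side" or "wrist"; returns a dict with "frame" (384x512x3 uint8, red, green, blue), "depth" (384x512 float32, m along the optical axis (not along the pixel's ray), 0 where there is no reading), "K" (3x3 intrinsics, pixels), "T" (4x4, takes a point from camera to world coordinates); the wrist camera has in their place "mount" (4x4, takes a point from camera to tool coordinates, whose origin is the TCP and whose axes are the flange's). Camera axes: x right, y down, z forward; pixel columns grow to the right and rows downward; lengths in m; the calibration is good to about 2 mm. The wrist camera is an equidistant fisheye: a pixel r from the principal point sees the ray r / f radians off the axis. A picture is of the moment at which its call begins: read the wrist's pose just before it.
- close_job(): hands the job in; it is judged then, once.
The state is a dict: "time": time; "joint_positions": joint angles; "qd": joint speeds; "joint_torque": joint torques, N m; "position": TCP position; "tool_rot": TCP orientation; "ft_force": force on the tool from outside, world axes, zero at the start; "torque": the same for the moment, N m; "grip_width": opening from 0.0 (shut) to 1.0 (fully open); "grip_force": force on a finger pad.
Only numpy, scipy, OpenCV 4.12 (cv2) and the standard library are available. Lean on these libraries where they do the work, as an engineer would, in place of code of your own. Each camera call takes 0.05 s, during which the arm holds its last target. There are 200 camera calls.

## Working session

There is one attempt and no reset: what is moved stays moved. The work goes in short steps, Python scripts to look and compute and a shell command to move; the robot and the scene stay as the last step left them, time stands still between calls to the robot, and variables do not carry over. Pictures are saved under pics/ and viewed, at most 10 in all, crops included, and the job is handed in when it is done.

```bash
mkdir -p pics; cat > h.py <<'E'
from bench import *
import numpy as np, cv2
from scipy.spatial.transform import Rotation as R
def save(n,f):
    im=get_image(n); cv2.imwrite(f'pics/{f}.png',im['frame'][:,:,::-1]); np.savez(f'pics/{f}.npz',**im); return im
def world(im):
    d=im['depth'];K=im['K'];v,u=np.mgrid[:d.shape[0],:d.shape[1]]
    p=np.stack([(u-K[0,2])/K[0,0]*d,(v-K[1,2])/K[1,1]*d,d,np.ones_like(d)],-1)
    return (p@im['T'].T)[...,:3]
E
python3 - <<'E'
from h import *
s=get_state();print({k:np.round(v,3).tolist() for k,v in s.items()})
print(R.from_rotvec(s['tool_rot']).as_matrix().round(3))
a=save('scene','s0');b=save('side','d0')
print(a['T'].round(3),b['T'].round(3))
E
```

```text
{'time': 0.0, 'joint_positions': [1.145, 0.322, -0.07, 1.452, 0.023, 1.371, -0.057], 'qd': [0.001, 0.001, -0.001, 0.0, -0.0, 0.001, -0.001], 'joint_torque': [-0.0, -49.129, -0.404, -31.253, -0.064, 0.044, 0.0], 'position': [0.276, -0.588, 0.198], 'tool_rot': [-3.064, -0.685, 0.001], 'ft_force': [-0.251, -0.582, 0.278], 'torque': [0.018, 0.021, 0.001], 'grip_force': 0.0, 'grip_width': 1.0}
[[ 0.905  0.426 -0.001]
 [ 0.426 -0.905  0.002]
 [-0.    -0.002 -1.   ]]
[[-0.701 -0.383  0.601 -0.057]
 [-0.713  0.381 -0.588  0.535]
 [-0.004 -0.841 -0.541  0.611]
 [ 0.     0.     0.     1.   ]] [[-0.994  0.084 -0.064  0.554]
 [ 0.104  0.652 -0.751  0.64 ]
 [-0.022 -0.754 -0.657  0.663]
 [ 0.     0.     0.     1.   ]]
```

View pics/s0.png

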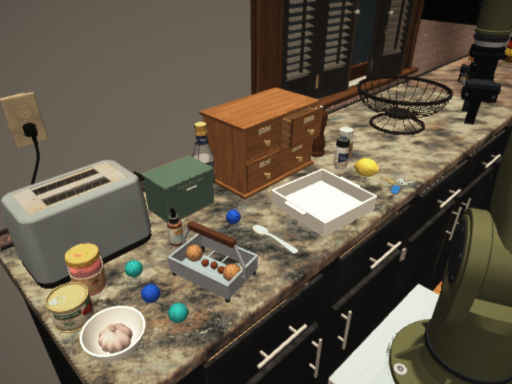

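View pics/d0.png

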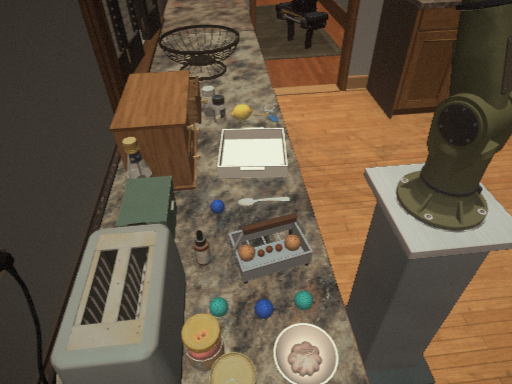

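The scene view shows the sieve at about (213,262), with its bar from (190,228) to (235,243), and the dish at (323,200). The side view shows the sieve at (270,250), with its bar from (244,232) to (297,218), and the dish at (253,153).

```bash
python3 - <<'E'
from h import *
for f,bx,dx in (('s0',(165,225,260,302),(268,165,380,235)),('d0',(225,205,315,285),(212,122,292,182))):
    im=np.load(f'pics/{f}.npz');P=world(im);c=im['frame'].astype(int)
    def sub(b):
        return P[b[1]:b[3],b[0]:b[2]].reshape(-1,3),c[b[1]:b[3],b[0]:b[2]].reshape(-1,3)
    p,k=sub(bx)
    m=(p[:,2]>.085)&(p[:,2]<.135);q=p[m]
    # bar top
    top=q[q[:,2]>np.percentile(q[:,2],30)]
    for n,s in (('bar',q),('bartop',top)):
        r=cv2.minAreaRect((s[:,:2]*1000).astype(np.float32));print(f,n,len(s),np.round(r[0],1),np.round(r[1],1),round(r[2],1),np.percentile(s[:,2],[5,50,95,99]).round(4))
    m=(p[:,2]>.045)&(p[:,2]<.058)&(np.ptp(k,axis=1)<40);r=cv2.minAreaRect((p[m][:,:2]*1000).astype(np.float32));print('rim',m.sum(),r)
    for nm,lo in(('nuts',40),):
        m=(k[:,0]-k[:,2]>lo)&(p[:,2]<.07)&(p[:,2]>.015);q=p[m]*1000
        crit=(cv2.TERM_CRITERIA_EPS+cv2.TERM_CRITERIA_MAX_ITER,30,.1)
        
        print('brown',m.sum(),q.min(0).round(),q.max(0).round())
    p,k=sub(dx);m=(p[:,2]>.035)&(p[:,2]<.05)&(k.min(1)>110)
    r=cv2.minAreaRect((p[m][:,:2]*1000).astype(np.float32));print('dish',m.sum(),r,np.percentile(p[m][:,2],[50,95]))
# free area: occupancy map of z>0.01 in both views, 20 mm cells
H=np.zeros((45,40))
for f in('s0','d0'):
    im=np.load(f'pics/{f}.npz');P=world(im).reshape(-1,3);P=P[im['depth'].ravel()>0]
    i=((P[:,0]-.2)/.02).astype(int);j=((P[:,1]+.7)/.02)
    ok=(P[:,0]>.2)&(P[:,0]<1.0)&(P[:,1]>-.5)&(P[:,1]<.4)&(P[:,2]<.6)&(P[:,2]>-.05)
    np.maximum.at(H,(((P[ok,1]+.5)/.02).astype(int),((P[ok,0]-.2)/.02).astype(int)),P[ok,2])
    if f=='s0':S=np.zeros((45,40),int)
    np.add.at(S,(((P[ok,1]+.5)/.02).astype(int),((P[ok,0]-.2)/.02).astype(int)),1)
print('cols x=.2.. step .02; cm')
for r in range(44,-1,-1):print('%5.2f '%(-.5+.02*r)+''.join(' ??' if S[r,q]==0 else ' ..' if H[r,q]<.006 else '%3d'%round(H[r,q]*100) for q in range(40)))
E
```

```text
s0 bar 494 [474.2 133.9] [140.3  15.4] 12.9 [0.0937 0.1132 0.1184 0.1192]
s0 bartop 346 [474.2 133.9] [117.1  15.4] 12.9 [0.109  0.1159 0.1185 0.1193]
rim 579 ((508.8369445800781, 140.5897979736328), (235.72918701171875, 112.62702178955078), 12.549935340881348)
brown 618 [407. 111.  21.] [628. 162.  61.]
dish 873 ((474.4035949707031, -252.22625732421875), (224.6619415283203, 203.28274536132812), 83.61158752441406) [0.04102044 0.0446599 ]
d0 bar 544 [478. 135.] [141.3  15.5] 12.5 [0.0962 0.1156 0.1193 0.12  ]
d0 bartop 381 [478. 135.] [118.3  15.5] 12.5 [0.111  0.1173 0.1195 0.1201]
rim 496 ((476.3656005859375, 140.4837646484375), (167.81314086914062, 112.10216522216797), 7.096698760986328)
brown 482 [408. 115.  25.] [549. 164.  55.]
dish 548 ((474.96282958984375, -251.9085693359375), (224.8671417236328, 199.78414916992188), 83.7998275756836) [0.04220786 0.04547402]
cols x=.2.. step .02; cm
 0.38  ?? ?? ?? ?? ?? ?? ?? .. ..  5  5  6  6  5  5  5  6  6  6  6  6 .. .. 18 18 18 18 18 18 18 18 ?? ??  9 19 18 ?? ?? ?? ??
 0.36  ?? ?? ?? ?? ?? ?? .. .. ..  5  5  5  6  5  5  5 ..  6  6 10 10 
[... 4817 characters left out ...]
.. .. 19 21 22 22 22 22 22 22 22 22 22 22 31 47 47 47 ?? ?? ?? ??
-0.42  ?? ?? ?? ?? ?? ?? .. .. .. .. .. .. .. ?? ?? ?? ?? ?? .. .. 20 20 22 22 22 22 22 22 22 22 22 22 ?? 47 41 ?? ?? ?? ?? ??
-0.44  ?? ?? ?? ?? ?? ?? .. .. .. .. .. .. .. .. .. .. .. .. .. .. .. 19 22 22 22 22 22 22 22 22 22 22 ?? 47 44 ?? ?? ?? ?? ??
-0.46  ?? ?? ?? ?? ?? ?? .. .. .. .. .. .. .. ..  4 .. .. 11 11 11 .. .. .. .. ?? 21 ?? 21 ?? ?? ?? ?? ?? 47 47 ?? ?? ?? ?? ??
-0.48  ?? ?? ?? ?? ?? ?? .. ..  1 .. .. ..  4  5  5  5  3 11 11 11 .. .. ..  3  6 ?? ?? ?? ?? ?? ?? ?? ?? 46 46 ?? ?? ?? ?? ??
-0.50  ?? 34 33 33 ?? ?? .. .. .. .. .. ..  4  5  6  5  4 11 10 .. .. .. .. 15 17 ?? ?? ?? ?? ?? ?? ?? ?? 46 46 ?? ?? ?? ?? ??
```

The bar centre is at about (476, 134.5, 110) mm with a yaw of 12.7°. The dish centre is at (474.7, -252) with a yaw of -6.3°. The heights agree with the text: bar top at 119 mm, dish rim at 45 mm. I'll go above the sieve.

```bash
python3 -m jog '[{"claw":87,"dx":368,"dy":-256,"dz":0,"spin":0},{"claw":87,"dx":368,"dy":-256,"dz":0,"spin":0},{"claw":87,"dx":368,"dy":-256,"dz":0,"spin":0},{"claw":87,"dx":368,"dy":-256,"dz":0,"spin":0},{"claw":87,"dx":368,"dy":-256,"dz":0,"spin":0},{"claw":87,"dx":368,"dy":-256,"dz":0,"spin":0},{"claw":87,"dx":368,"dy":-256,"dz":0,"spin":0},{"claw":87,"dx":368,"dy":-256,"dz":0,"spin":0},{"claw":87,"dx":368,"dy":-256,"dz":0,"spin":6},{"claw":87,"dx":368,"dy":-256,"dz":0,"spin":12.5},{"claw":87,"dx":489,"dy":-569,"dz":0,"spin":12.5},{"claw":87,"dx":489,"dy":-569,"dz":0,"spin":12.5},{"claw":87,"dx":489,"dy":-569,"dz":0,"spin":12.5},{"claw":87,"dx":489,"dy":-569,"dz":0,"spin":12.5},{"claw":87,"dx":489,"dy":-569,"dz":0,"spin":12.5},{"claw":87,"dx":489,"dy":-569,"dz":0,"spin":12.5},{"claw":87,"dx":489,"dy":-569,"dz":0,"spin":12.5},{"claw":87,"dx":489,"dy":-569,"dz":0,"spin":12.5},{"claw":87,"dx":489,"dy":-569,"dz":0,"spin":12.5},{"claw":87,"dx":489,"dy":-569,"dz":0,"spin":12.5}]' 30
python3 -m jog '[{"claw":87,"dx":0,"dy":0,"dz":0,"spin":0},{"claw":87,"dx":0,"dy":0,"dz":0,"spin":0}]'
python3 - <<'E'
from h import *
s=get_state();im=save('wrist','w0');np.savez('pics/w0s.npz',p=s['position'],r=s['tool_rot'])
print(s['time'],s['position'],s['tool_rot'],s['joint_positions'],R.from_rotvec(s['tool_rot']).as_matrix().round(3));print(im['K'],im['mount'].round(3))
E
```

```text
time: 1.77
position: [0.4751, 0.1435, 0.199]
tool_rot: [-3.117, -0.365, -0.001]
ft_force: [-0.0, 0.6, 0.5]
grip_width: 0.998
grip_force: 0.0
time: 1.93
position: [0.4768, 0.134, 0.1983]
tool_rot: [3.122, 0.347, -0.001]
ft_force: [-0.2, -1.3, -0.6]
grip_width: 1.003
grip_force: 0.0
1.9333 [0.47678929 0.13396293 0.19831179] [ 3.12151987e+00  3.46853233e-01 -1.32561244e-03] [ 0.37434379  0.02145651 -0.70460389  1.80306726  0.01501178  1.32321555
 -1.6833106 ] [[ 0.976  0.22  -0.001]
 [ 0.22  -0.976 -0.001]
 [-0.001  0.001 -1.   ]]
[[297.31863964   0.         258.89531913]
 [  0.         297.31863964 191.84532556]
 [  0.           0.           1.        ]] [[-0.    -0.96  -0.28   0.078]
 [ 1.    -0.     0.    -0.001]
 [-0.    -0.28   0.96  -0.186]
 [ 0.     0.     0.     1.   ]]
```

View pics/w0.png

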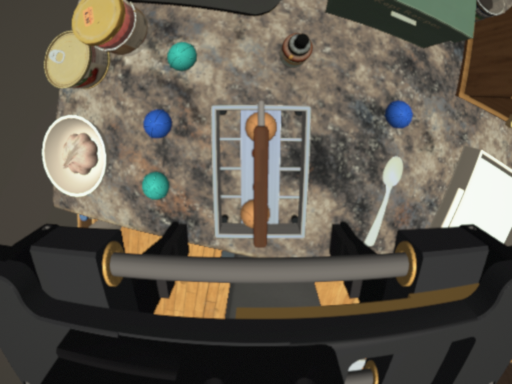

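The wrist view shows the bar centred between the fingers at about column 260, rows 127–246, and parallel to tool x. Its centre is about 2 mm ahead of the TCP. Walnuts sit at the strip's ends, (261,127) and (255,214), with the hazelnuts beneath the bar. Now I'll descend and grip.

```bash
python3 -m jog '[{"claw":87,"dx":2,"dy":0,"dz":25,"spin":0},{"claw":87,"dx":2,"dy":0,"dz":50,"spin":0},{"claw":87,"dx":2,"dy":0,"dz":70,"spin":0},{"claw":87,"dx":2,"dy":0,"dz":85,"spin":0},{"claw":87,"dx":2,"dy":0,"dz":91,"spin":0},{"claw":87,"dx":2,"dy":0,"dz":93,"spin":0},{"claw":60,"dx":2,"dy":0,"dz":93,"spin":0},{"claw":40,"dx":2,"dy":0,"dz":93,"spin":0},{"claw":25,"dx":2,"dy":0,"dz":93,"spin":0},{"claw":19,"dx":2,"dy":0,"dz":93,"spin":0},{"claw":16,"dx":2,"dy":0,"dz":93,"spin":0},{"claw":10,"dx":2,"dy":0,"dz":93,"spin":0},{"claw":5,"dx":2,"dy":0,"dz":93,"spin":0},{"claw":5,"dx":2,"dy":0,"dz":93,"spin":0},{"claw":5,"dx":2,"dy":0,"dz":93,"spin":0},{"claw":5,"dx":2,"dy":0,"dz":93,"spin":0}]' 55
python3 - <<'E'
from h import *
s=get_state();print(s['position'],s['grip_width']*87,s['ft_force'],s['grip_force'],R.from_rotvec(s['tool_rot']).as_matrix().round(4))
E
```

```text
time: 3.32
position: [0.4788, 0.1353, 0.1057]
tool_rot: [3.122, 0.348, -0.0]
ft_force: [0.4, -0.7, -0.5]
grip_width: 0.324
grip_force: 0.0
[0.47883041 0.13534528 0.10568024] 28.224726122710095 [ 0.39759448 -0.67269804 -0.51976808] 0.0 [[ 9.755e-01  2.199e-01 -1.000e-04]
 [ 2.199e-01 -9.755e-01 -1.000e-04]
 [-1.000e-04  0.000e+00 -1.000e+00]]
```

```bash
python3 -m jog '[{"claw":5,"dx":0,"dy":0,"dz":0,"spin":0},{"claw":5,"dx":0,"dy":0,"dz":0,"spin":0},{"claw":5,"dx":0,"dy":0,"dz":0,"spin":0},{"claw":5,"dx":0,"dy":0,"dz":0,"spin":0},{"claw":5,"dx":0,"dy":0,"dz":0,"spin":0},{"claw":5,"dx":0,"dy":0,"dz":0,"spin":0}]' 55
```

```text
time: 3.82
position: [0.4789, 0.1353, 0.1057]
tool_rot: [3.122, 0.347, -0.0]
ft_force: [-0.1, -0.0, -0.1]
grip_width: 0.064
grip_force: 0.0
```

The fingers shut without meeting the bar, so I need to look.

```bash
python3 - <<'E'
from h import *
a=save('scene','s1')['frame'][120:330,120:340];b=save('side','d1')['frame'][120:330,150:370]
a,b=[cv2.resize(x,(396,378),interpolation=cv2.INTER_CUBIC) for x in (a,b)]
cv2.imwrite('pics/c1.png',np.hstack([a,b])[:,:,::-1])
print(get_state()['grip_width'])
E
```

```text
0.05878534138990397
```

View pics/c1.png

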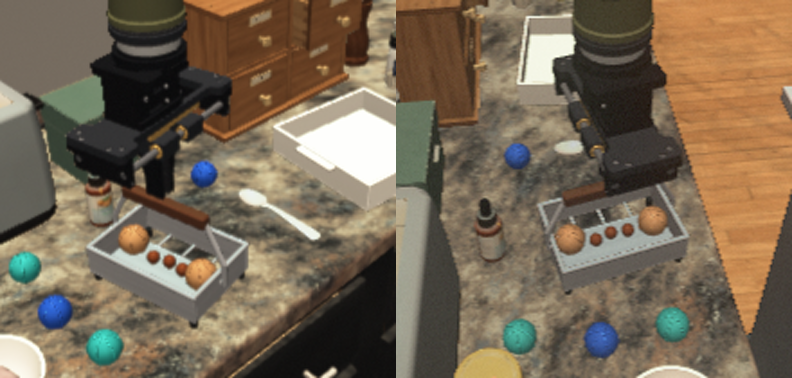

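The crop shows the closed fingers at about (160,175), apparently behind the bar on its far (-y) side. I'll compare positions numerically to see whether the sieve moved.

```bash
python3 - <<'E'
from h import *
for f in('s1','d1','s0','d0'):
    im=np.load(f'pics/{f}.npz');P=world(im).reshape(-1,3);c=im['frame'].reshape(-1,3).astype(int)
    near=(abs(P[:,0]-.476)<.12)&(abs(P[:,1]-.135)<.12)
    m=near&(P[:,2]>.095)&(P[:,2]<.13)&(c[:,0]-c[:,2]>25)
    q=P[m]*1000; r=cv2.minAreaRect(q[:,:2].astype(np.float32));print(f,'bar',m.sum(),np.round(r[0],1),np.round(r[1],1),round(r[2],1))
    A=np.c_[q[:,0]-476,np.ones(len(q))];k=np.linalg.lstsq(A,q[:,1],rcond=None)[0];print('  line y at x=476',k[1],'slope deg',np.degrees(np.arctan(k[0])),'z95',np.percentile(q[:,2],95))
    m=near&(P[:,2]>.075)&(P[:,2]<.16)&(c.max(1)<60)&(abs(P[:,0]-.478)<.06)
    if m.sum():
        for lo in(.08,.09,.1,.11,.12,.14):
            t=P[m&(P[:,2]>lo)&(P[:,2]<lo+.01)]*1000
            if len(t):print('  finger z',lo,len(t),t.min(0).round(),t.max(0).round())
E
```

```text
s1 bar 406 [473.8 135.3] [117.8  20.6] 10.9
  line y at x=476 137.2380151769914 slope deg 13.223684190429669 z95 118.5899098937331
  finger z 0.1 48 [420. 126. 105.] [528. 150. 110.]
  finger z 0.11 20 [419. 118. 110.] [523. 150. 113.]
  finger z 0.12 5 [466. 128. 129.] [479. 147. 130.]
  finger z 0.14 61 [464. 125. 140.] [486. 150. 150.]
d1 bar 193 [510.7 142.2] [50.7 14.6] 14.8
  line y at x=476 136.9156994733743 slope deg 12.164237424139126 z95 119.5424389613641
  finger z 0.1 6 [486. 141. 105.] [531. 152. 110.]
  finger z 0.11 2 [504. 148. 111.] [508. 149. 112.]
  finger z 0.12 2 [488. 131. 129.] [489. 135. 129.]
  finger z 0.14 1 [491. 131. 140.] [491. 131. 140.]
s0 bar 442 [475.  133.6] [118.5  15.5] 12.2
  line y at x=476 136.3973803172798 slope deg 12.095474443151378 z95 118.45883291506979
  finger z 0.1 80 [418. 126. 103.] [528. 151. 110.]
  finger z 0.11 60 [418. 117. 110.] [524. 152. 115.]
d0 bar 403 [474.7 134. ] [125.   15.3] 12.0
  line y at x=476 136.71619747918268 slope deg 11.69672836569441 z95 119.52229842876115
  finger z 0.1 25 [456. 136. 103.] [534. 152. 110.]
  finger z 0.11 39 [434. 131. 110.] [533. 154. 116.]
```

```bash
python3 - <<'E'
from h import *
im=np.load('pics/s1.npz');P=world(im)*1000
T=np.linalg.inv(im['T'])
for p in((.478,.136,.119),(.478,.136,.092),(.478,.143,.119),(.478,.136,.15)):
    q=T@np.r_[p,1];u=im['K']@q[:3]/q[2];print(p,u[:2].round(1))
for u in (207,211,215):
    print(u)
    for v in range(195,246,3):print('  ',v,P[v,u].round(),im['frame'][v,u])
c=cv2.resize(im['frame'][180:260,170:260],(720,640)[:2],interpolation=cv2.INTER_CUBIC)[:600];cv2.imwrite('pics/c2.png',c[:,:,::-1])
E
```

```text
(0.478, 0.136, 0.119) [208.9 230.3]
(0.478, 0.136, 0.092) [209.7 240.7]
(0.478, 0.143, 0.119) [206.2 231.7]
(0.478, 0.136, 0.15) [207.9 217.8]
207
   195 [449. 156. 225.] [106  80  43]
   198 [444. 160. 223.] [53 53 53]
   201 [439. 164. 220.] [185 142  74]
   204 [439. 165. 214.] [98 87 75]
   207 [439. 165. 207.] [105  78  42]
   210 [464. 147. 180.] [13 13 14]
   213 [464. 148. 174.] [11 11 12]
   216 [465. 147. 166.] [13 12 13]
   219 [468. 146. 157.] [11 11 12]
   222 [470. 145. 149.] [11 11 13]
   225 [471. 145. 140.] [14 14 15]
   228 [471. 146. 134.] [15 13 13]
   231 [482. 138. 116.] [109  63  39]
   234 [479. 141. 111.] [58 33 22]
   237 [481. 140. 103.] [77 60 54]
   240 [543.  95.  35.] [109 104 100]
   243 [545.  94.  24.] [110 105 100]
211
   195 [446. 149. 223.] [53 52 53]
   198 [438. 156. 223.] [53 52 53]
   201 [435. 158. 219.] [25 25 25]
   204 [434. 160. 214.] [22 22 22]
   207 [434. 160. 208.] [21 22 22]
   210 [473. 131. 169.] [21 20 21]
   213 [474. 131. 161.] [20 18 19]
   216 [473. 132. 154.] [25 24 23]
   219 [467. 137. 153.] [19 18 19]
   222 [470. 136. 144
[... 178 characters left out ...]
.] [59 33 23]
   240 [533.  91.  39.] [109 103  98]
   243 [530.  94.  33.] [112 106 101]
215
   195 [441. 143. 222.] [53 52 53]
   198 [437. 148. 220.] [24 25 25]
   201 [437. 147. 213.] [22 22 23]
   204 [438. 147. 206.] [21 21 22]
   207 [468. 124. 175.] [14 13 14]
   210 [468. 124. 168.] [13 12 13]
   213 [470. 124. 160.] [18 17 17]
   216 [470. 124. 152.] [29 26 23]
   219 [469. 126. 146.] [21 20 17]
   222 [472. 124. 137.] [16 15 14]
   225 [470. 126. 131.] [43 39 32]
   228 [608.  19.  -4.] [145 130 104]
   231 [468. 129. 119.] [110  72  48]
   234 [459. 135. 119.] [113  67  42]
   237 [458. 137. 113.] [60 34 23]
   240 [460. 136. 104.] [66 46 38]
   243 [521.  89.  36.] [108 103  98]
```

View pics/c2.png

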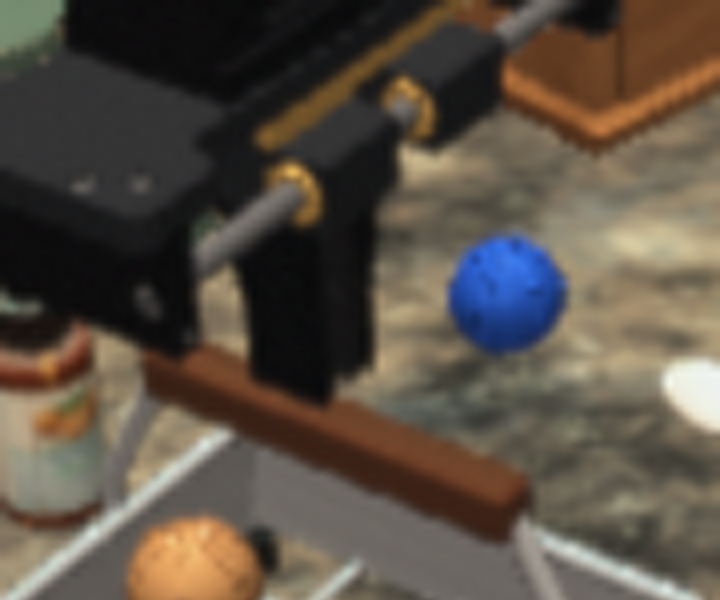

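The crop shows both closed fingers above the bar, with tips at about (320,400) and (350,375), so at z ≈ 0.128. The reported TCP puts the tips at 0.092, which means the tool really stands about 36 mm higher than reported. Bar and worktop heights are consistent in both cameras. I'll open, go 36 mm lower and check with the cameras before closing.

```bash
python3 -m jog '[{"claw":65,"dx":-2,"dy":0,"dz":0,"spin":0},{"claw":65,"dx":-2,"dy":0,"dz":0,"spin":0},{"claw":65,"dx":-2,"dy":0,"dz":0,"spin":0},{"claw":65,"dx":-2,"dy":0,"dz":0,"spin":0},{"claw":65,"dx":-2,"dy":0,"dz":0,"spin":0},{"claw":65,"dx":-2,"dy":0,"dz":0,"spin":0},{"claw":65,"dx":-2,"dy":0,"dz":0,"spin":0},{"claw":65,"dx":-2,"dy":0,"dz":0,"spin":0},{"claw":65,"dx":-2,"dy":0,"dz":8,"spin":0},{"claw":65,"dx":-2,"dy":0,"dz":16,"spin":0},{"claw":65,"dx":-2,"dy":0,"dz":24,"spin":0},{"claw":65,"dx":-2,"dy":0,"dz":31,"spin":0},{"claw":65,"dx":-2,"dy":0,"dz":36,"spin":0},{"claw":65,"dx":-2,"dy":0,"dz":36,"spin":0},{"claw":65,"dx":-2,"dy":0,"dz":36,"spin":0}]' 55
python3 - <<'E'
from h import *
im=save('scene','s2');im2=save('side','d2')
for i in (im,im2):
    P=world(i)*1000;c=i['frame'].astype(int)
    m=(abs(P[...,0]-477)<40)&(abs(P[...,1]-136)<75)&(P[...,2]>65)&(P[...,2]<160)&(c.max(2)<45)
    q=P[m];low=q[q[:,2]<np.percentile(q[:,2],15)];print(m.sum(),np.percentile(q[:,2],[0,2,10]).round(),low.mean(0).round(),low.min(0).round(),low.max(0).round())
a=cv2.resize(im['frame'][180:270,160:260],(400,360),interpolation=cv2.INTER_CUBIC);b=cv2.resize(im2['frame'][180:270,230:330],(400,360),interpolation=cv2.INTER_CUBIC)
cv2.imwrite('pics/c3.png',np.hstack([a,b])[:,:,::-1])
E
```

```text
time: 5.17
position: [0.4766, 0.1349, 0.0692]
tool_rot: [-3.122, -0.348, 0.002]
ft_force: [-1.3, -0.2, 0.3]
grip_width: 0.747
grip_force: 0.0
344 [ 94.  96. 100.] [472. 136.  98.] [455.  93.  94.] [491. 177. 102.]
57 [97. 98. 99.] [470. 176.  99.] [460. 174.  97.] [479. 179. 100.]
```

View pics/c3.png

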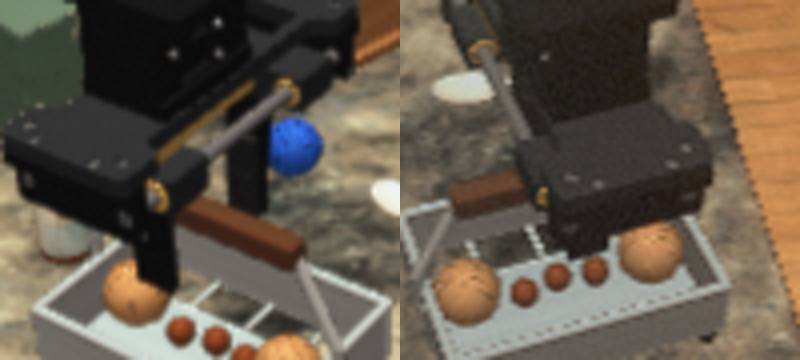

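The fingers now straddle the bar: the near finger's tip is at about (160,285) in the left crop, tips at z ≈ 0.094, centred on y ≈ 135. Now I'll close.

```bash
python3 -m jog '[{"claw":5,"dx":0,"dy":0,"dz":2,"spin":0},{"claw":5,"dx":0,"dy":0,"dz":2,"spin":0},{"claw":5,"dx":0,"dy":0,"dz":2,"spin":0},{"claw":5,"dx":0,"dy":0,"dz":2,"spin":0},{"claw":5,"dx":0,"dy":0,"dz":2,"spin":0},{"claw":5,"dx":0,"dy":0,"dz":2,"spin":0},{"claw":5,"dx":0,"dy":0,"dz":2,"spin":0},{"claw":5,"dx":0,"dy":0,"dz":2,"spin":0},{"claw":5,"dx":0,"dy":0,"dz":2,"spin":0},{"claw":5,"dx":0,"dy":0,"dz":2,"spin":0},{"claw":5,"dx":0,"dy":0,"dz":2,"spin":0},{"claw":5,"dx":0,"dy":0,"dz":2,"spin":0}]' 55
python3 - <<'E'
from h import *
s=get_state();print(s['time'],s['position'],s['grip_width']*87,s['grip_force'],s['ft_force'])
Rm=R.from_rotvec(s['tool_rot']).as_matrix();print(Rm.round(4))
E
```

```text
time: 6.27
position: [0.477, 0.1344, 0.0677]
tool_rot: [3.122, 0.347, 0.0]
ft_force: [1.3, -2.2, 0.2]
grip_width: 0.152
grip_force: 55.0
6.2667 [0.47703935 0.13438042 0.06769795] 13.18445652306507 54.95843080803752 [ 1.28109101 -2.19808778  0.16750481]
[[ 9.756e-01  2.195e-01  1.000e-04]
 [ 2.195e-01 -9.756e-01 -6.000e-04]
 [-0.000e+00  6.000e-04 -1.000e+00]]
```

Gripped: 13–14 mm opening at 55 N. Lifting smoothly.

```bash
python3 -m jog '[{"claw":5,"dx":0,"dy":0,"dz":-0.5,"spin":0},{"claw":5,"dx":0,"dy":0,"dz":-1.8,"spin":0},{"claw":5,"dx":0,"dy":0,"dz":-4,"spin":0},{"claw":5,"dx":0,"dy":0,"dz":-7,"spin":0},{"claw":5,"dx":0,"dy":0,"dz":-10.7,"spin":0},{"claw":5,"dx":0,"dy":0,"dz":-15,"spin":0},{"claw":5,"dx":0,"dy":0,"dz":-19.7,"spin":0},{"claw":5,"dx":0,"dy":0,"dz":-24.8,"spin":0},{"claw":5,"dx":0,"dy":0,"dz":-30,"spin":0},{"claw":5,"dx":0,"dy":0,"dz":-35.2,"spin":0},{"claw":5,"dx":0,"dy":0,"dz":-40.3,"spin":0},{"claw":5,"dx":0,"dy":0,"dz":-45,"spin":0},{"claw":5,"dx":0,"dy":0,"dz":-49.3,"spin":0},{"claw":5,"dx":0,"dy":0,"dz":-53,"spin":0},{"claw":5,"dx":0,"dy":0,"dz":-56,"spin":0},{"claw":5,"dx":0,"dy":0,"dz":-58.2,"spin":0},{"claw":5,"dx":0,"dy":0,"dz":-59.5,"spin":0},{"claw":5,"dx":0,"dy":0,"dz":-60,"spin":0}]' 55
python3 -m jog '[{"claw":5,"dx":-0.2,"dy":0.8,"dz":0,"spin":0},{"claw":5,"dx":-0.7,"dy":3,"dz":0,"spin":0},{"claw":5,"dx":-1.6,"dy":6.8,"dz":0,"spin":0},{"claw":5,"dx":-2.8,"dy":11.9,"dz":0,"spin":0},{"claw":5,"dx":-4.2,"dy":18.3,"dz":0,"spin":0},{"claw":5,"dx":-6,"dy":25.9,"dz":0,"spin":0},{"claw":5,"dx":-7.9,"dy":34.3,"dz":0,"spin":0},{"claw":5,"dx":-10,"dy":43.3,"dz":0,"spin":0},{"claw":5,"dx":-12.2,"dy":53,"dz":0,"spin":0},{"claw":5,"dx":-14.5,"dy":62.8,"dz":0,"spin":0},{"claw":5,"dx":-16.8,"dy":72.5,"dz":0,"spin":0},{"claw":5,"dx":-19,"dy":82.2,"dz":0,"spin":0},{"claw":5,"dx":-21.1,"dy":91.2,"dz":0,"spin":0},{"claw":5,"dx":-23,"dy":99.6,"dz":0,"spin":0},{"claw":5,"dx":-24.8,"dy":107.2,"dz":0,"spin":0},{"claw":5,"dx":-26.2,"dy":113.6,"dz":0,"spin":0},{"claw":5,"dx":-27.4,"dy":118.7,"dz":0,"spin":0},{"claw":5,"dx":-28.3,"dy":122.5,"dz":0,"spin":0},{"claw":5,"dx":-28.8,"dy":124.7,"dz":0,"spin":0},{"claw":5,"dx":-29,"dy":125.5,"dz":0,"spin":0}]' 55
python3 - <<'E'
from h import *
im=save('scene','s3');im2=save('side','d3')
a=cv2.resize(im['frame'][150:280,180:330],(400,346));b=cv2.resize(im2['frame'][140:270,200:350],(400,346))
cv2.imwrite('pics/c4.png',np.hstack([a,b])[:,:,::-1])
for i in(im,im2):
    P=world(i)*1000;c=i['frame'].astype(int)
    m=(abs(P[...,0]-476)<110)&(abs(P[...,1]-10)<90)&(P[...,2]>40)&(P[...,2]<150)&(c.min(2)>100)&(np.ptp(c,axis=2)<40)
    q=P[m];print(len(q),q.min(0).round(),q.max(0).round(),np.percentile(q[:,2],[50,80,95]).round())
E
```

```text
time: 7.77
position: [0.477, 0.1349, 0.1279]
tool_rot: [3.122, 0.347, 0.0]
ft_force: [-0.9, -0.7, -4.3]
grip_width: 0.151
grip_force: 55.0
time: 9.43
position: [0.4762, 0.0058, 0.1277]
tool_rot: [3.122, 0.347, -0.0]
ft_force: [0.3, 0.9, -3.0]
grip_width: 0.153
grip_force: 55.0
787 [386. -65.  71.] [561.  77. 150.] [110. 112. 125.]
633 [388. -52.  73.] [564.  77. 149.] [109. 113. 114.]
```

View pics/c4.png

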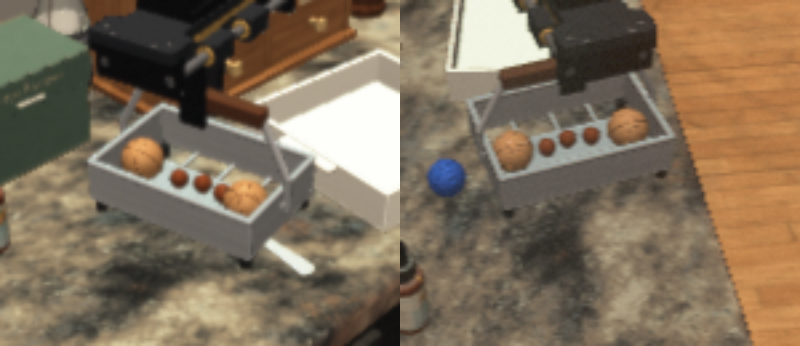

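The sieve hangs level with its rim at z ≈ 0.113, so the underside is at 0.060. In the left crop, all three hazelnuts, (180,177), (203,183) and (222,190), and both walnuts are still on the strip. Continuing to the dish.

```bash
python3 -m jog '[{"claw":5,"dx":-0.2,"dy":0.8,"dz":0,"spin":0},{"claw":5,"dx":-0.7,"dy":3,"dz":0,"spin":0},{"claw":5,"dx":-1.6,"dy":6.8,"dz":0,"spin":0},{"claw":5,"dx":-2.8,"dy":11.9,"dz":0,"spin":0},{"claw":5,"dx":-4.2,"dy":18.3,"dz":0,"spin":0},{"claw":5,"dx":-6,"dy":25.9,"dz":0,"spin":0},{"claw":5,"dx":-7.9,"dy":34.3,"dz":0,"spin":0},{"claw":5,"dx":-10,"dy":43.3,"dz":0,"spin":0},{"claw":5,"dx":-12.2,"dy":53,"dz":0,"spin":0},{"claw":5,"dx":-14.5,"dy":62.8,"dz":0,"spin":0},{"claw":5,"dx":-16.8,"dy":72.5,"dz":0,"spin":0},{"claw":5,"dx":-19,"dy":82.2,"dz":0,"spin":0},{"claw":5,"dx":-21.1,"dy":91.2,"dz":0,"spin":0},{"claw":5,"dx":-23,"dy":99.6,"dz":0,"spin":0},{"claw":5,"dx":-24.8,"dy":107.2,"dz":0,"spin":0},{"claw":5,"dx":-26.2,"dy":113.6,"dz":0,"spin":0},{"claw":5,"dx":-27.4,"dy":118.7,"dz":0,"spin":0},{"claw":5,"dx":-28.3,"dy":122.5,"dz":0,"spin":0},{"claw":5,"dx":-28.8,"dy":124.7,"dz":0,"spin":0},{"claw":5,"dx":-29,"dy":125.5,"dz":0,"spin":0}]' 55
python3 -m jog '[{"claw":5,"dx":-0.2,"dy":0.8,"dz":0,"spin":0.1},{"claw":5,"dx":-0.7,"dy":3,"dz":0,"spin":0.5},{"claw":5,"dx":-1.6,"dy":6.8,"dz":0,"spin":1},{"claw":5,"dx":-2.8,"dy":11.9,"dz":0,"spin":1.8},{"claw":5,"dx":-4.2,"dy":18.3,"dz":0,"spin":2.8},{"claw":5,"dx":-6,"dy":25.9,"dz":0,"spin":3.9},{"claw":5,"dx":-7.9,"dy":34.3,"dz":0,"spin":5.2},{"claw":5,"dx":-10,"dy":43.3,"dz":0,"spin":6.6},{"claw":5,"dx":-12.2,"dy":53,"dz":0,"spin":8},{"claw":5,"dx":-14.5,"dy":62.8,"dz":0,"spin":9.5},{"claw":5,"dx":-16.8,"dy":72.5,"dz":0,"spin":11},{"claw":5,"dx":-19,"dy":82.2,"dz":0,"spin":12.4},{"claw":5,"dx":-21.1,"dy":91.2,"dz":0,"spin":13.8},{"claw":5,"dx":-23,"dy":99.6,"dz":0,"spin":15.1},{"claw":5,"dx":-24.8,"dy":107.2,"dz":0,"spin":16.2},{"claw":5,"dx":-26.2,"dy":113.6,"dz":0,"spin":17.2},{"claw":5,"dx":-27.4,"dy":118.7,"dz":0,"spin":18},{"claw":5,"dx":-28.3,"dy":122.5,"dz":0,"spin":18.5},{"claw":5,"dx":-28.8,"dy":124.7,"dz":0,"spin":18.9},{"claw":5,"dx":-29,"dy":125.5,"dz":0,"spin":19}]' 55
python3 -m jog '[{"claw":5,"dx":0,"dy":0,"dz":0,"spin":0},{"claw":5,"dx":0,"dy":0,"dz":0,"spin":0}]'
python3 - <<'E'
from h import *
s=get_state();print(s['time'],s['position'],R.from_rotvec(s['tool_rot']).as_matrix().round(3).tolist(),s['joint_positions'])
im=save('scene','s4');im2=save('side','d4')
for i in(im,im2):
    P=world(i)*1000;c=i['frame'].astype(int)
    m=(abs(P[...,0]-476)<110)&(abs(P[...,1]+252)<90)&(P[...,2]>85)&(P[...,2]<116)&(c.min(2)>90)&(np.ptp(c,axis=2)<40)
    q=P[m];print(cv2.minAreaRect(q[:,:2].astype(np.float32)),np.percentile(q[:,2],[50,95]))
E
```

```text
time: 11.2
position: [0.4755, -0.1229, 0.1278]
tool_rot: [3.122, 0.347, -0.0]
ft_force: [-0.2, 0.4, -4.0]
grip_width: 0.153
grip_force: 55.0
time: 12.87
position: [0.4748, -0.2518, 0.1277]
tool_rot: [3.137, -0.174, -0.0]
ft_force: [-0.4, 0.1, -4.2]
grip_width: 0.153
grip_force: 55.0
time: 13.03
position: [0.4749, -0.251, 0.1278]
tool_rot: [-3.137, 0.171, 0.0]
ft_force: [-0.8, 0.2, -2.7]
grip_width: 0.157
grip_force: 55.0
13.0333 [ 0.47492338 -0.25104036  0.12776096] [[0.994, -0.109, -0.0], [-0.109, -0.994, 0.0], [-0.0, -0.0, -1.0]] [ 0.75318143  0.14800012 -0.34317238  1.81409732  0.05334304  1.18859986
 -1.2864533 ]
((472.0807189941406, -250.4501953125), (116.58238220214844, 167.99349975585938), 83.30046081542969) [107.99221198 113.3108009 ]
((475.057861328125, -247.3630828857422), (114.53357696533203, 167.69557189941406), 81.66739654541016) [111.75645389 114.13385078]
```

The sieve is centred and aligned over the dish. Shaking along tool y with 70 mm strokes of 0.25 s.

```bash
cat > look.py <<'E'
from h import *
import sys
t=sys.argv[1]
s=get_state();print(s['time'],s['position'],s['grip_width'],s['grip_force'])
im=save('scene','s'+t);im2=save('side','d'+t)
a=cv2.resize(im['frame'][130:250,250:400],(400,320),interpolation=cv2.INTER_CUBIC);b=cv2.resize(im2['frame'][90:210,190:340],(400,320),interpolation=cv2.INTER_CUBIC)
cv2.imwrite(f'pics/c{t}.png',np.hstack([a,b])[:,:,::-1])
E
python3 -m jog '[{"claw":5,"dx":0,"dy":15,"dz":0,"spin":0},{"claw":5,"dx":0,"dy":35,"dz":0,"spin":0},{"claw":5,"dx":0,"dy":12,"dz":0,"spin":0},{"claw":5,"dx":0,"dy":-12,"dz":0,"spin":0},{"claw":5,"dx":0,"dy":-35,"dz":0,"spin":0},{"claw":5,"dx":0,"dy":-12,"dz":0,"spin":0},{"claw":5,"dx":0,"dy":12,"dz":0,"spin":0},{"claw":5,"dx":0,"dy":35,"dz":0,"spin":0},{"claw":5,"dx":0,"dy":12,"dz":0,"spin":0},{"claw":5,"dx":0,"dy":-12,"dz":0,"spin":0},{"claw":5,"dx":0,"dy":-35,"dz":0,"spin":0},{"claw":5,"dx":0,"dy":-12,"dz":0,"spin":0},{"claw":5,"dx":0,"dy":12,"dz":0,"spin":0},{"claw":5,"dx":0,"dy":35,"dz":0,"spin":0},{"claw":5,"dx":0,"dy":12,"dz":0,"spin":0},{"claw":5,"dx":0,"dy":-12,"dz":0,"spin":0},{"claw":5,"dx":0,"dy":-35,"dz":0,"spin":0},{"claw":5,"dx":0,"dy":-15,"dz":0,"spin":0},{"claw":5,"dx":0,"dy":0,"dz":0,"spin":0},{"claw":5,"dx":0,"dy":0,"dz":0,"spin":0}]' 55
python3 look.py 5
```

```text
time: 14.8
position: [0.4739, -0.256, 0.128]
tool_rot: [3.133, -0.178, 0.0]
ft_force: [-0.8, -1.1, -3.7]
grip_width: 0.153
grip_force: 55.0
14.8 [ 0.4739218  -0.25597364  0.12800621] 0.15264567065791582 54.962328001856804
```

View pics/c5.png

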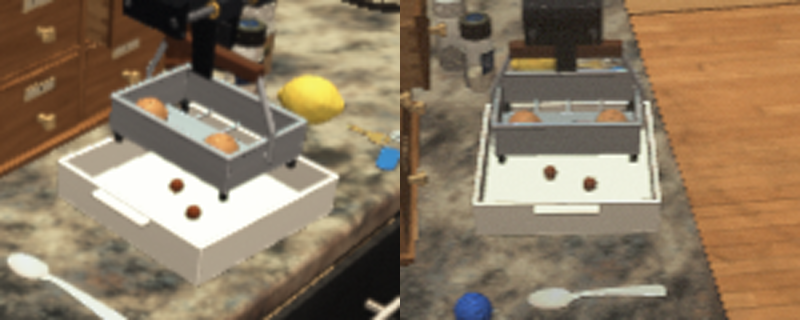

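The crop shows two hazelnuts in the dish, (177,185) and (193,212) in the left half, with both walnuts still in the sieve. The third hazelnut is hidden or still inside, so I'll shake again and search numerically.

```bash
cat > blobs.py <<'E'
from h import *
import sys
t=sys.argv[1]
for n in('scene','side'):
    im=save(n,n[0]+'b'+t);P=world(im)*1000;c=im['frame'].astype(int)
    near=(abs(P[...,0]-475)<110)&(abs(P[...,1]+252)<125)&(P[...,2]>-5)&(P[...,2]<130)
    m=(near&(c[...,0]-c[...,2]>35)&(c[...,0]>1.5*c[...,2])).astype(np.uint8)
    k,l,st,ce=cv2.connectedComponentsWithStats(m)
    for i in range(1,k):
        if st[i,4]>=5:print(n,ce[i].round(),st[i,4],np.median(P[l==i],0).round(),np.median(c[l==i],0))
E
python3 -m jog '[{"claw":5,"dx":0,"dy":15,"dz":0,"spin":0},{"claw":5,"dx":0,"dy":35,"dz":0,"spin":0},{"claw":5,"dx":0,"dy":12,"dz":0,"spin":0},{"claw":5,"dx":0,"dy":-12,"dz":0,"spin":0},{"claw":5,"dx":0,"dy":-35,"dz":0,"spin":0},{"claw":5,"dx":0,"dy":-12,"dz":0,"spin":0},{"claw":5,"dx":0,"dy":12,"dz":0,"spin":0},{"claw":5,"dx":0,"dy":35,"dz":0,"spin":0},{"claw":5,"dx":0,"dy":12,"dz":0,"spin":0},{"claw":5,"dx":0,"dy":-12,"dz":0,"spin":0},{"claw":5,"dx":0,"dy":-35,"dz":0,"spin":0},{"claw":5,"dx":0,"dy":-12,"dz":0,"spin":0},{"claw":5,"dx":0,"dy":12,"dz":0,"spin":0},{"claw":5,"dx":0,"dy":35,"dz":0,"spin":0},{"claw":5,"dx":0,"dy":12,"dz":0,"spin":0},{"claw":5,"dx":0,"dy":-12,"dz":0,"spin":0},{"claw":5,"dx":0,"dy":-35,"dz":0,"spin":0},{"claw":5,"dx":0,"dy":-15,"dz":0,"spin":0},{"claw":5,"dx":0,"dy":0,"dz":0,"spin":0},{"claw":5,"dx":0,"dy":0,"dz":0,"spin":0}]' 55
python3 -m jog '[{"claw":5,"dx":0,"dy":0,"dz":0,"spin":0},{"claw":5,"dx":0,"dy":0,"dz":0,"spin":0}]' 
python3 blobs.py 1
```

```text
time: 16.57
position: [0.4741, -0.2553, 0.1279]
tool_rot: [3.134, -0.177, 0.0]
ft_force: [-1.0, -1.2, -2.7]
grip_width: 0.155
grip_force: 55.0
time: 16.73
position: [0.4749, -0.251, 0.1277]
tool_rot: [-3.136, 0.172, 0.0]
ft_force: [0.7, -0.2, -3.2]
grip_width: 0.156
grip_force: 55.0
scene [305. 170.] 58 [ 518. -222.  107.] [209. 151.  95.]
scene [331. 183.] 68 [ 426. -212.  108.] [215.  161.5 104. ]
scene [316. 199.] 18 [ 492. -247.   18.] [124.   72.5  42. ]
scene [322. 209.] 21 [ 450. -218.   18.] [128.  71.  41.]
side [236. 134.] 42 [ 525. -220.  108.] [176.5 128.5  93. ]
side [268. 134.] 36 [ 434. -209.  109.] [182.  131.5  88. ]
side [246. 154.] 15 [ 498. -246.   18.] [115.  79.  53.]
side [260. 158.] 15 [ 456. -217.   18.] [109.  71.  50.]
```

The walnuts rest in the +y openings and two hazelnuts are seen in the dish. I'll raise the sieve smoothly so the cameras can see under it.

```bash
python3 -m jog '[{"claw":5,"dx":0,"dy":0,"dz":-0.6,"spin":0},{"claw":5,"dx":0,"dy":0,"dz":-2.4,"spin":0},{"claw":5,"dx":0,"dy":0,"dz":-5.4,"spin":0},{"claw":5,"dx":0,"dy":0,"dz":-9.5,"spin":0},{"claw":5,"dx":0,"dy":0,"dz":-14.6,"spin":0},{"claw":5,"dx":0,"dy":0,"dz":-20.6,"spin":0},{"claw":5,"dx":0,"dy":0,"dz":-27.3,"spin":0},{"claw":5,"dx":0,"dy":0,"dz":-34.5,"spin":0},{"claw":5,"dx":0,"dy":0,"dz":-42.2,"spin":0},{"claw":5,"dx":0,"dy":0,"dz":-50,"spin":0},{"claw":5,"dx":0,"dy":0,"dz":-57.8,"spin":0},{"claw":5,"dx":0,"dy":0,"dz":-65.5,"spin":0},{"claw":5,"dx":0,"dy":0,"dz":-72.7,"spin":0},{"claw":5,"dx":0,"dy":0,"dz":-79.4,"spin":0},{"claw":5,"dx":0,"dy":0,"dz":-85.4,"spin":0},{"claw":5,"dx":0,"dy":0,"dz":-90.5,"spin":0},{"claw":5,"dx":0,"dy":0,"dz":-94.6,"spin":0},{"claw":5,"dx":0,"dy":0,"dz":-97.6,"spin":0},{"claw":5,"dx":0,"dy":0,"dz":-99.4,"spin":0},{"claw":5,"dx":0,"dy":0,"dz":-100,"spin":0}]' 55
sed -i 's/<130/<230/' blobs.py; python3 blobs.py 2
```

```text
time: 18.5
position: [0.4749, -0.2516, 0.2279]
tool_rot: [3.137, -0.173, 0.0]
ft_force: [0.2, -0.7, -4.1]
grip_width: 0.156
grip_force: 55.0
scene [308. 134.] 52 [ 518. -224.  207.] [203.5 146.5  91.5]
scene [336. 146.] 51 [ 426. -211.  209.] [211. 154.  94.]
scene [316. 199.] 18 [ 492. -246.   18.] [119.5  70.   41. ]
scene [322. 209.] 21 [ 450. -218.   18.] [124.  69.  40.]
side [282.  96.] 14 [ 393. -239.  208.] [143. 108.  77.]
side [234. 102.] 31 [ 524. -222.  209.] [169. 128.  84.]
side [268. 102.] 38 [ 433. -210.  209.] [176.5 126.5  85.5]
side [281. 109.] 11 [ 403. -189.  196.] [147. 110.  79.]
side [246. 154.] 14 [ 497. -244.   20.] [112.  77.  55.]
side [260. 158.] 14 [ 455. -217.   19.] [109.5  73.5  52.5]
```

```bash
python3 - <<'E'
from h import *
a=cv2.imread('pics/sb2.png')[105:245,255:395];b=cv2.imread('pics/db2.png' if __import__('os').path.exists('pics/db2.png') else 'pics/sb2.png')[70:190,200:320]
im=get_image('scene');c=im['frame'][105:245,255:395][:,:,::-1];d=get_image('side')['frame'][70:190,200:320][:,:,::-1]
cv2.imwrite('pics/c6.png',np.hstack([cv2.resize(x,(400,400),interpolation=cv2.INTER_CUBIC) for x in(c,d)]))
E
```

```text
(no output)
```

View pics/c6.png

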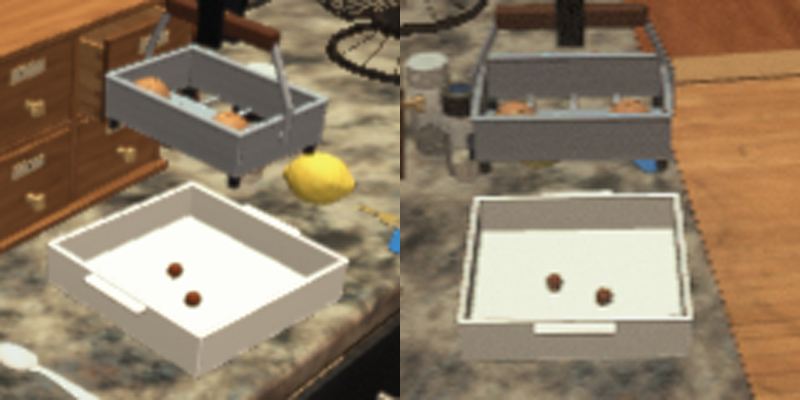

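The dish shows two hazelnuts, (175,270) and (193,298) in the left crop, and both walnuts are in the sieve. The third is either behind the dish's near wall or hidden in the sieve. The wrist camera looks into the sieve from above.

```bash
python3 - <<'E'
from h import *
im=save('wrist','w1');c=im['frame'][80:280,170:350]
cv2.imwrite('pics/c7.png',cv2.resize(c,(540,600),interpolation=cv2.INTER_CUBIC)[:,:,::-1])
E
```

```text
(no output)
```

View pics/c7.png

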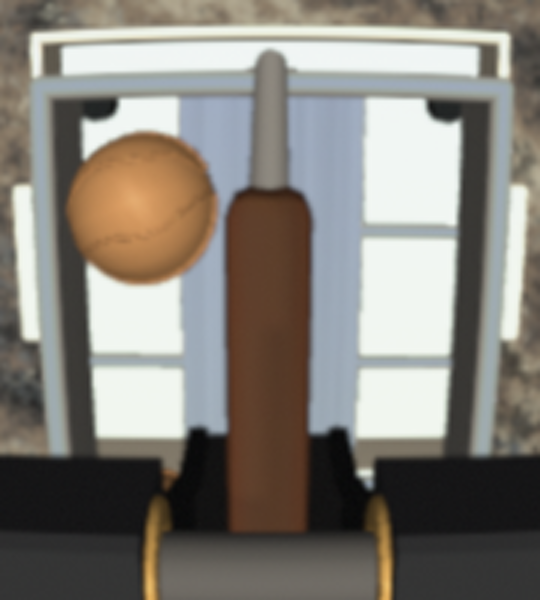

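In the wrist view one walnut is at (143,207) in the +y openings, with no hazelnut in the visible half of the sieve. I'll shift the sieve gently 55 mm toward -y, still above the dish, so the wrist camera sees the dish band behind the near wall.

```bash
python3 -m jog '[{"claw":5,"dx":0,"dy":1,"dz":0,"spin":0},{"claw":5,"dx":0,"dy":4,"dz":0,"spin":0},{"claw":5,"dx":0,"dy":8,"dz":0,"spin":0},{"claw":5,"dx":0,"dy":14,"dz":0,"spin":0},{"claw":5,"dx":0,"dy":20,"dz":0,"spin":0},{"claw":5,"dx":0,"dy":27.5,"dz":0,"spin":0},{"claw":5,"dx":0,"dy":35,"dz":0,"spin":0},{"claw":5,"dx":0,"dy":41,"dz":0,"spin":0},{"claw":5,"dx":0,"dy":47,"dz":0,"spin":0},{"claw":5,"dx":0,"dy":51,"dz":0,"spin":0},{"claw":5,"dx":0,"dy":54,"dz":0,"spin":0},{"claw":5,"dx":0,"dy":55,"dz":0,"spin":0},{"claw":5,"dx":0,"dy":55,"dz":0,"spin":0}]' 55
cat > wb.py <<'E'
from h import *
import sys
s=get_state();Rm=R.from_rotvec(s['tool_rot']).as_matrix();p=s['position']+[0,0,.037]
im=save('wrist','wb'+sys.argv[1]);c=im['frame'].astype(int);K=im['K'];M=im['mount'];d=im['depth']
m=((c[...,0]-c[...,2]>30)&(c[...,0]>1.5*c[...,2])).astype(np.uint8)
k,l,st,ce=cv2.connectedComponentsWithStats(m)
for i in range(1,k):
    if st[i,4]<12:continue
    u=(ce[i]-K[:2,2])/K[0,0];r=np.hypot(*u);ray=np.r_[u/r*np.sin(r),np.cos(r)]
    o=Rm@M[:3,3]+p;w=Rm@M[:3,:3]@ray;q=o+w*((.0145-o[2])/w[2])
    dep=np.median(d[l==i]); q2=o+w*dep/np.cos(r)
    print(ce[i].round(),st[i,4],'floor',(q*1000).round(),'depth',(q2*1000).round(),np.median(c[l==i],0))
E
python3 wb.py 2; python3 blobs.py 3
```

```text
time: 19.83
position: [0.4688, -0.3063, 0.2277]
tool_rot: [-3.137, 0.173, -0.0]
ft_force: [0.3, 0.1, -3.8]
grip_width: 0.155
grip_force: 55.0
[182.  20.] 10708 floor [ 695. -216.   15.] depth [ 636. -254.  186.] [54. 36. 21.]
[390. 143.] 1800 floor [ 476. -513.   15.] depth [ 487. -482.   84.] [204. 171.  79.]
[217. 149.] 1947 floor [ 492. -245.   15.] depth [ 520. -281.  244.] [165. 118.  74.]
[158. 149.] 89 floor [ 505. -153.   15.] depth [ 509. -169.   58.] [114.  66.  37.]
[259. 200.] 2938 floor [ 406. -299.   15.] depth [ 503. -309.  316.] [86. 57. 39.]
[202. 181.] 55 floor [ 446. -215.   15.] depth [ 456. -224.   58.] [106.  60.  36.]
[447. 230.] 3550 floor [ 306. -640.   15.] depth [ -181. -1304.  -873.] [174. 128.  71.]
[  5. 229.] 38 floor [396. 259.  15.] depth [404. 229.  37.] [115.  91.  72.]
[226. 238.] 24 floor [ 347. -238.   15.] depth [ 444. -275.  228.] [82.  59.5 38.5]
[221. 270.] 295 floor [ 289. -220.   15.] depth [ 503. -298.  378.] [123.  96.  54.]
[297. 270.] 292 floor [ 274. -349.   15.] depth [ 500. -320.  378.] [125.5  98.   53. ]
[269. 300.] 7307 floor [ 21
[... 214 characters left out ...]
5.] [50. 33. 18.]
[413. 380.] 246 floor [-137. -645.   15.] depth [-1530. -1319.  -875.] [171.  126.5  72.5]
scene [323. 129.] 48 [ 511. -278.  207.] [204.  149.   94.5]
scene [351. 140.] 45 [ 420. -266.  208.] [206. 149.  94.]
scene [316. 199.] 18 [ 493. -246.   18.] [120.   70.   40.5]
scene [322. 209.] 21 [ 450. -218.   17.] [124.  69.  40.]
side [281.  86.] 14 [ 386. -294.  210.] [123.5  93.   70. ]
side [235.  93.] 34 [ 518. -275.  209.] [169.5 125.   86.5]
side [268.  92.] 30 [ 427. -265.  209.] [173.5 125.   82.5]
side [280. 102.] 12 [ 397. -242.  190.] [144.5 103.   69.5]
side [246. 154.] 15 [ 498. -244.   19.] [111.  77.  54.]
side [260. 158.] 13 [ 457. -218.   19.] [108.  70.  50.]
```

The third hazelnut lies inside the dish against its +y wall, at about (509,-169). Its depth reading matches the height of the other nuts in the dish. All three are through and both walnuts are in the sieve. Next I'll carry it to the free spot at (455,58), clear of the spoon and the blue ball.

```bash
python3 -m jog '[{"claw":5,"dx":-0.1,"dy":-0.7,"dz":0,"spin":0},{"claw":5,"dx":-0.4,"dy":-2.9,"dz":0,"spin":0},{"claw":5,"dx":-1,"dy":-6.5,"dz":0,"spin":0},{"claw":5,"dx":-1.7,"dy":-11.4,"dz":0,"spin":0},{"claw":5,"dx":-2.6,"dy":-17.5,"dz":0,"spin":0},{"claw":5,"dx":-3.7,"dy":-24.8,"dz":0,"spin":0},{"claw":5,"dx":-4.9,"dy":-32.8,"dz":0,"spin":0},{"claw":5,"dx":-6.1,"dy":-41.5,"dz":0,"spin":0},{"claw":5,"dx":-7.5,"dy":-50.7,"dz":0,"spin":0},{"claw":5,"dx":-8.9,"dy":-60.1,"dz":0,"spin":0},{"claw":5,"dx":-10.3,"dy":-69.5,"dz":0,"spin":0},{"claw":5,"dx":-11.7,"dy":-78.7,"dz":0,"spin":0},{"claw":5,"dx":-12.9,"dy":-87.4,"dz":0,"spin":0},{"claw":5,"dx":-14.1,"dy":-95.4,"dz":0,"spin":0},{"claw":5,"dx":-15.2,"dy":-102.7,"dz":0,"spin":0},{"claw":5,"dx":-16.1,"dy":-108.8,"dz":0,"spin":0},{"claw":5,"dx":-16.8,"dy":-113.7,"dz":0,"spin":0},{"claw":5,"dx":-17.4,"dy":-117.3,"dz":0,"spin":0},{"claw":5,"dx":-17.7,"dy":-119.5,"dz":0,"spin":0},{"claw":5,"dx":-17.8,"dy":-120.2,"dz":0,"spin":0}]' 55
python3 -m jog '[{"claw":5,"dx":-0.1,"dy":-0.7,"dz":0,"spin":0},{"claw":5,"dx":-0.4,"dy":-2.9,"dz":0,"spin":0},{"claw":5,"dx":-1,"dy":-6.5,"dz":0,"spin":0},{"claw":5,"dx":-1.7,"dy":-11.4,"dz":0,"spin":0},{"claw":5,"dx":-2.6,"dy":-17.5,"dz":0,"spin":0},{"claw":5,"dx":-3.7,"dy":-24.8,"dz":0,"spin":0},{"claw":5,"dx":-4.9,"dy":-32.8,"dz":0,"spin":0},{"claw":5,"dx":-6.1,"dy":-41.5,"dz":0,"spin":0},{"claw":5,"dx":-7.5,"dy":-50.7,"dz":0,"spin":0},{"claw":5,"dx":-8.9,"dy":-60.1,"dz":0,"spin":0},{"claw":5,"dx":-10.3,"dy":-69.5,"dz":0,"spin":0},{"claw":5,"dx":-11.7,"dy":-78.7,"dz":0,"spin":0},{"claw":5,"dx":-12.9,"dy":-87.4,"dz":0,"spin":0},{"claw":5,"dx":-14.1,"dy":-95.4,"dz":0,"spin":0},{"claw":5,"dx":-15.2,"dy":-102.7,"dz":0,"spin":0},{"claw":5,"dx":-16.1,"dy":-108.8,"dz":0,"spin":0},{"claw":5,"dx":-16.8,"dy":-113.7,"dz":0,"spin":0},{"claw":5,"dx":-17.4,"dy":-117.3,"dz":0,"spin":0},{"claw":5,"dx":-17.7,"dy":-119.5,"dz":0,"spin":0},{"claw":5,"dx":-17.8,"dy":-120.2,"dz":0,"spin":0}]' 55
python3 -m jog '[{"claw":5,"dx":-0.1,"dy":-0.7,"dz":0,"spin":0},{"claw":5,"dx":-0.4,"dy":-2.9,"dz":0,"spin":-0.2},{"claw":5,"dx":-1,"dy":-6.5,"dz":0,"spin":-0.3},{"claw":5,"dx":-1.7,"dy":-11.4,"dz":0,"spin":-0.6},{"claw":5,"dx":-2.6,"dy":-17.5,"dz":0,"spin":-0.9},{"claw":5,"dx":-3.7,"dy":-24.8,"dz":0,"spin":-1.3},{"claw":5,"dx":-4.9,"dy":-32.8,"dz":0,"spin":-1.7},{"claw":5,"dx":-6.1,"dy":-41.5,"dz":0,"spin":-2.2},{"claw":5,"dx":-7.5,"dy":-50.7,"dz":0,"spin":-2.7},{"claw":5,"dx":-8.9,"dy":-60.1,"dz":0,"spin":-3.2},{"claw":5,"dx":-10.3,"dy":-69.5,"dz":0,"spin":-3.6},{"claw":5,"dx":-11.7,"dy":-78.7,"dz":0,"spin":-4.1},{"claw":5,"dx":-12.9,"dy":-87.4,"dz":0,"spin":-4.6},{"claw":5,"dx":-14.1,"dy":-95.4,"dz":0,"spin":-5},{"claw":5,"dx":-15.2,"dy":-102.7,"dz":0,"spin":-5.4},{"claw":5,"dx":-16.1,"dy":-108.8,"dz":0,"spin":-5.7},{"claw":5,"dx":-16.8,"dy":-113.7,"dz":0,"spin":-6},{"claw":5,"dx":-17.4,"dy":-117.3,"dz":0,"spin":-6.2},{"claw":5,"dx":-17.7,"dy":-119.5,"dz":0,"spin":-6.3},{"claw":5,"dx":-17.8,"dy":-120.2,"dz":0,"spin":-6.3}]' 55
python3 blobs.py 4; python3 - <<'E'
from h import *
for n in('scene','side'):
    im=get_image(n);P=world(im)*1000
    m=(P[...,0]>380)&(P[...,0]<560)&(P[...,1]>-130)&(P[...,1]<140)&(P[...,2]>7)&(P[...,2]<60);q=P[m];print(n,len(q),q.min(0).round() if len(q) else '',q.max(0).round() if len(q) else '')
E
```

```text
time: 21.65
position: [0.4643, -0.1845, 0.2278]
tool_rot: [3.137, -0.172, 0.0]
ft_force: [0.7, 0.0, -3.0]
grip_width: 0.155
grip_force: 55.0
time: 23.32
position: [0.4598, -0.0631, 0.2278]
tool_rot: [3.137, -0.172, 0.0]
ft_force: [-0.7, 0.1, -3.1]
grip_width: 0.155
grip_force: 55.0
time: 24.98
position: [0.4553, 0.0583, 0.2277]
tool_rot: [3.142, 0.0, -0.0]
ft_force: [0.3, 0.0, -4.0]
grip_width: 0.153
grip_force: 55.0
scene [316. 199.] 18 [ 493. -247.   18.] [126.   74.5  43.5]
scene [322. 209.] 21 [ 450. -219.   18.] [131.  73.  42.]
scene 37 [433. -61.   7.] [523. -45.  10.]
side 57 [423. -60.   7.] [534. -33.  12.]
```

```bash
python3 -m jog '[{"claw":5,"dx":0,"dy":0,"dz":0.9,"spin":0},{"claw":5,"dx":0,"dy":0,"dz":3.6,"spin":0},{"claw":5,"dx":0,"dy":0,"dz":8.1,"spin":0},{"claw":5,"dx":0,"dy":0,"dz":14.3,"spin":0},{"claw":5,"dx":0,"dy":0,"dz":21.9,"spin":0},{"claw":5,"dx":0,"dy":0,"dz":30.9,"spin":0},{"claw":5,"dx":0,"dy":0,"dz":41,"spin":0},{"claw":5,"dx":0,"dy":0,"dz":51.8,"spin":0},{"claw":5,"dx":0,"dy":0,"dz":63.3,"spin":0},{"claw":5,"dx":0,"dy":0,"dz":75,"spin":0},{"claw":5,"dx":0,"dy":0,"dz":86.7,"spin":0},{"claw":5,"dx":0,"dy":0,"dz":98.3,"spin":0},{"claw":5,"dx":0,"dy":0,"dz":109,"spin":0},{"claw":5,"dx":0,"dy":0,"dz":119,"spin":0},{"claw":5,"dx":0,"dy":0,"dz":128,"spin":0},{"claw":5,"dx":0,"dy":0,"dz":135.8,"spin":0},{"claw":5,"dx":0,"dy":0,"dz":142,"spin":0},{"claw":5,"dx":0,"dy":0,"dz":146.4,"spin":0},{"claw":5,"dx":0,"dy":0,"dz":149,"spin":0},{"claw":5,"dx":0,"dy":0,"dz":150,"spin":0}]' 55
python3 -m jog '[{"claw":5,"dx":0,"dy":0,"dz":1,"spin":0},{"claw":5,"dx":0,"dy":0,"dz":3,"spin":0},{"claw":5,"dx":0,"dy":0,"dz":5,"spin":0},{"claw":5,"dx":0,"dy":0,"dz":7,"spin":0},{"claw":5,"dx":0,"dy":0,"dz":8,"spin":0},{"claw":5,"dx":0,"dy":0,"dz":9,"spin":0},{"claw":5,"dx":0,"dy":0,"dz":9.5,"spin":0},{"claw":5,"dx":0,"dy":0,"dz":10,"spin":0},{"claw":5,"dx":0,"dy":0,"dz":10,"spin":0}]' 55
```

```text
time: 26.85
position: [0.4552, 0.0581, 0.0775]
tool_rot: [3.142, 0.0, -0.0]
ft_force: [0.6, -0.4, -4.0]
grip_width: 0.151
grip_force: 55.0
time: 27.6
position: [0.4553, 0.0581, 0.0677]
tool_rot: [3.142, -0.0, -0.0]
ft_force: [-0.1, -0.3, -3.1]
grip_width: 0.158
grip_force: 55.0
```

```bash
python3 -m jog '[{"claw":5,"dx":0,"dy":0,"dz":0.5,"spin":0},{"claw":5,"dx":0,"dy":0,"dz":1,"spin":0},{"claw":5,"dx":0,"dy":0,"dz":1,"spin":0}]' 55; python3 -m jog '[{"claw":5,"dx":0,"dy":0,"dz":0.5,"spin":0},{"claw":5,"dx":0,"dy":0,"dz":1,"spin":0},{"claw":5,"dx":0,"dy":0,"dz":1,"spin":0}]' 55
```

```text
time: 27.85
position: [0.4554, 0.0576, 0.0674]
tool_rot: [3.141, -0.001, -0.0]
ft_force: [-3.1, -2.6, 5.2]
grip_width: 0.156
grip_force: 55.0
time: 28.1
position: [0.4554, 0.0572, 0.0672]
tool_rot: [3.14, -0.001, -0.0]
ft_force: [-6.3, -3.5, 11.4]
grip_width: 0.155
grip_force: 55.0
```

The sieve stands on the worktop. I'll ease the pressure, open, and rise.

```bash
python3 -m jog '[{"claw":5,"dx":0,"dy":0,"dz":-0.8,"spin":0},{"claw":5,"dx":0,"dy":0,"dz":-1.5,"spin":0},{"claw":18,"dx":0,"dy":0,"dz":-1.5,"spin":0},{"claw":22,"dx":0,"dy":0,"dz":-1.5,"spin":0},{"claw":30,"dx":0,"dy":0,"dz":-1.5,"spin":0},{"claw":45,"dx":0,"dy":0,"dz":-1.5,"spin":0},{"claw":60,"dx":0,"dy":0,"dz":-1.5,"spin":0},{"claw":60,"dx":0,"dy":0,"dz":-1.5,"spin":0},{"claw":60,"dx":0,"dy":0,"dz":-1.5,"spin":0},{"claw":60,"dx":0,"dy":0,"dz":-1.5,"spin":0},{"claw":60,"dx":0,"dy":0,"dz":-1.5,"spin":0}]' 20
python3 -m jog '[{"claw":60,"dx":0,"dy":0,"dz":-3,"spin":0},{"claw":60,"dx":0,"dy":0,"dz":-10,"spin":0},{"claw":60,"dx":0,"dy":0,"dz":-20,"spin":0},{"claw":60,"dx":0,"dy":0,"dz":-35,"spin":0},{"claw":60,"dx":0,"dy":0,"dz":-55,"spin":0},{"claw":60,"dx":0,"dy":0,"dz":-80,"spin":0},{"claw":60,"dx":0,"dy":0,"dz":-105,"spin":0},{"claw":60,"dx":0,"dy":0,"dz":-130,"spin":0},{"claw":60,"dx":0,"dy":0,"dz":-150,"spin":0},{"claw":60,"dx":0,"dy":0,"dz":-160,"spin":0},{"claw":60,"dx":0,"dy":0,"dz":-160,"spin":0},{"claw":60,"dx":0,"dy":0,"dz":-160,"spin":0}]'
python3 - <<'E'
from h import *
for n in('scene','side'):
    im=save(n,n+'f');P=world(im)*1000;c=im['frame'].astype(int)
    br=(c[...,0]-c[...,2]>30)&(c[...,0]>1.4*c[...,2])
    a=(abs(P[...,0]-456)<120)&(abs(P[...,1]-58)<90)
    m=a&(P[...,2]>45)&(P[...,2]<57)&~br&(c.min(2)>90);q=P[m];print(n,'rim',cv2.minAreaRect(q[:,:2].astype(np.float32)),np.percentile(q[:,2],[5,95]).round())
    m=a&(P[...,2]>95)&(P[...,2]<130)&br;q=P[m];print(n,'bar',len(q),cv2.minAreaRect(q[:,:2].astype(np.float32)),np.percentile(q[:,2],[5,95]).round())
    near=(abs(P[...,0]-470)<130)&(P[...,1]>-380)&(P[...,1]<140)&(P[...,2]>-5)&(P[...,2]<70)
    k,l,st,ce=cv2.connectedComponentsWithStats((near&br&(c[...,0]>1.5*c[...,2])).astype(np.uint8))
    for i in range(1,k):
        if st[i,4]>=8:print('  ',ce[i].round(),st[i,4],np.median(P[l==i],0).round())
E
python3 wb.py 9 | grep -v '\-[0-9][0-9][0-9][0-9]'
```

```text
time: 29.02
position: [0.4553, 0.058, 0.0672]
tool_rot: [3.141, -0.0, -0.0]
ft_force: [-0.6, 0.6, 0.5]
grip_width: 0.655
grip_force: 0.0
time: 30.02
position: [0.4553, 0.0581, 0.2273]
tool_rot: [3.141, 0.0, 0.001]
ft_force: [-0.3, 0.0, -0.7]
grip_width: 0.688
grip_force: 0.0
scene rim ((452.06109619140625, 59.02263259887695), (113.28843688964844, 165.4989013671875), 89.95735931396484) [46. 53.]
scene bar 349 ((453.5844421386719, 59.77434539794922), (14.134923934936523, 120.15966796875), 89.8912124633789) [107. 119.]
   [316. 199.] 18 [ 493. -247.   17.]
   [322. 209.] 21 [ 450. -219.   18.]
   [374. 218.] 18 [ 343. -308.   -3.]
   [293. 235.] 11 [448. -99.  -2.]
   [286. 235.] 11 [458. -84.  -1.]
   [222. 246.] 127 [492.  92.  45.]
   [333. 249.] 14 [ 344. -126.   -3.]
   [250. 265.] 128 [402.  94.  46.]
   [304. 262.] 17 [361. -38.  -1.]
   [296. 266.] 21 [367. -15.  -1.]
   [283. 287.] 25 [344.  56.  -3.]
   [272. 294.] 21 [346.  87.  -2.]
side rim ((455.22235107421875, 60.91093444824219), (111.51068115234375, 160.3582305908203), 89.5211181640625) [49. 54.]
side bar 291 ((454.70874
[... 1640 characters left out ...]
floor [409. 237.  15.] depth [415. 228.  37.] [109.   87.5  71.5]
[146. 197.] 99 floor [395. 241.  15.] depth [403. 231.  37.] [119.  93.  73.]
[152. 195.] 14 floor [399. 229.  15.] depth [406. 220.  37.] [118.  95.  76.]
[132. 202.] 48 floor [387. 268.  15.] depth [395. 257.  37.] [111.  88.  71.]
[159. 253.] 987 floor [295. 231.  15.] depth [485.  93. 362.] [149. 114.  65.]
[221. 245.] 603 floor [314. 121.  15.] depth [-134.  248. -873.] [181. 134.  75.]
[359. 253.] 967 floor [ 295. -113.   15.] depth [466.  11. 328.] [158. 120.  66.]
[299. 304.] 4287 floor [191. -15.  14.] depth [481.  48. 384.] [86. 66. 35.]
[346. 381.] 17 floor [ -62. -146.   15.] depth [433.  25. 377.] [106.  83.  48.]
```

```bash
python3 -c "
from bench import *
print(close_job())"
```

```text
the job is handed in; nothing more can be done
None
```

The job is handed in: by the camera checks, all three hazelnuts are in the dish. The sieve stands upright and released on the worktop about 15 cm from the dish, with both walnuts in it, and the clock read about 30 s of the 54 s allowed.

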